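# Pop the carton from the spring dispenser and trap it

### The job

With one fingertip press down the release button of the spring-fed carton dispenser, and with the other finger trap the small carton that the spring pops out, before its front edge runs over the open end of the channel. Grasp and lift nothing, and leave the things lying round the dispenser alone. Finish while holding: one finger keeps the button pressed down and the other still stops the carton in the open part of the channel, flat on the deck and at rest.

Things in the scene. Friction and masses are not known exactly. Their poses are not given: they have to be found in the camera images.
- dispenser: Grey carton dispenser fixed on the bench, 190 mm long (own x -75 to +115), 70 wide, 50 high, plus a button housing on its +y side (y 33 to 75, top z = 30). Origin: bench level, under the channel's centre line, at the gate; z up. An open channel along x, 54 mm wide between rails (tops z = 30), over a deck with top z = 20. Carton comes out toward -x.
- deck_end (a point): Middle of the open end of the channel, on the deck: x = -75, y = 0, z = 20 mm in the dispenser's frame. A carton that nobody stops falls off here.
- gate (a point): Where the steel gate stands up from the deck (x = -3, y = 0, z = 20 mm in the dispenser's frame, fixed point). The gate, 34 mm wide, 3 mm thick, 5.5 mm high, holds the carton back; it is one piece with the release button and sinks with it.
- pusher (a joint): Travel in m, 0 to 0.12, of the spring pusher behind the carton (plate 46 mm wide, z = 21 to 45 mm). It presses the carton toward -x with about 4 N through a damper, and follows it: once let go the carton creeps out at about 20 to 35 mm/s. Stopping it takes about 2 to 4 N.
- release_button (a joint): Travel of the button in m: 0 is up, 0.008 is fully down. The carton is let go at about 5.5 mm. Pressing takes 2 N at first and 4 N fully down, plus up to 4 N from the carton rubbing on the gate; its spring brings it up again when let go, and the gate would rise under the carton.
- button_top (a point): Centre of the top of the round black release button (28 mm across), at x = -32, y = +54, z = 40 mm in the dispenser's frame when up (32 mm when fully down). It sinks with the button.
- trap_point (a point): Point fixed on the dispenser in mid-channel level with the button: x = -32, y = 0, z = 34 mm in its frame, 14 mm above the deck. A fingertip lowered here while the other finger, 54 mm away, presses the button stands in the carton's way: the carton stops after some 15 to 25 mm.
- small_carton: Small black printed carton, 68 mm long along the channel (its own y), 50 mm wide (own x), 28 mm high, about 0.12 kg, loose. Origin: centre of its underside. At the start it stands on the deck behind the gate, centre at about x = +34 mm, z = 20 mm in the dispenser's frame, its top at z = 48 mm. Two similar cartons lie stacked apart on the bench and have no part in this.
- bearing_ring: Ball bearing, 34 mm across, 9 mm high, lying beside the dispenser; bystander. Origin: centre of its underside.
- tape_measure: Yellow-green tape measure, 54 x 84 x 31 mm, lying beside the dispenser; bystander. Origin: centre of its underside.
- black_tape: Roll of black tape, 62 mm across, 19 mm high, lying beside the dispenser; bystander. Origin: centre of its underside.
Things that resemble listed ones, but are neither listed nor needed, are in the scene too. Leave any purple look-alike of the small_carton alone.

How it is judged:
By the outcome, as a careful person would: the job done as asked, in the order asked, and still so for the second after the job is handed in, while the arm keeps its last pose, push and grip.
It also fails if it takes over 38 s, if anything falls off the work surface, if the arm or the gripper's body presses on something with over 40 N, if the wrist force passes 120 N, or if a joint passes its speed limit or range.

### The arm

A 7-joint arm with a two-finger parallel gripper is mounted at the origin on a cart in front of the work surface, level with it; the furniture and walls round the work are solid. World frame = base frame: x ahead of the robot, y to its left, z up, the work surface at z = 0. Lengths are in m, angles in rad, forces in N, time in s.
With the tool pointing down it reaches from about 0.4 to 0.85 m from the base axis. Payload 6.9 kg.
Tool frame: the origin (TCP) lies midway between the tips of the shut fingers; the grasp point (between the pads) lies behind it (ctrl.pinch_z is the z of the grasp point in the tool frame, in m); z points along the fingers, y is the line along which they close (so a half turn about z gives the same grasp; the last joint's range is limited). The gripper opens to 85 mm and grips with 20 to 120 N. Pads are 22 mm wide; open, the fingers measure 114 mm over their backs; the gripper's body (76 mm by 85 mm) begins 54 mm behind the grasp point. The pads swing forward as they close: fully open they stand 13 mm farther back than shut.
Start: joints at [-1.123, 0.507, -0.238, 1.5, 0.126, 1.149, -0.155], TCP at [0.21, 0.589, 0.231] pointing down, gripper open.
Joint ranges: [-3.08, 3.08], [-0.24, 2.05], [-1.43, 1.35], [0, 2.5], [-1.52, 4.66], [0.17, 1.96], [-2.89, 2.89]. Speed limits (rad/s): [2.39, 2.39, 3.14, 3.14, 3.14, 3.14, 3.14].

### API

Orientations are given as a unit quaternion [w, x, y, z].
In Python, from station import ctrl, get_state, vision, ticket, models gives the robot as it stands. Calls block until the motion is done:
- ctrl.movep(position, orientation): joint-space move of the TCP to a pose.
- ctrl.movel(position, frame=None, max_speed=0.15): straight line of the TCP; frame=None keeps the orientation; max_speed is the mean speed in m/s.
- ctrl.set_joints(angles): joint-space move.
- ctrl.ungrasp() and ctrl.close_gripper(force=None): open the fingers fully, or close them until they stop; force is the grip in N (None keeps the last).
- ctrl.pause(seconds).
- ctrl.ik(position, orientation): joint angles nearest the present ones, or None.
- get_state(): the state.
- vision.grab_frame(name): name is "scene" or "side" or "wrist"; returns (picture, depth): 400x640x3 uint8, blue, green, red; 400x640 float32, m along the optical axis (not along the pixel's ray), 0 where there is no reading.
- vision.camera_info(name): a dict with "mtx" (3x3 intrinsics, pixels), "R" (3x3) and "t" (3): a world point X has camera coordinates R X + t; the wrist camera has in their place "hand_eye" (4x4, takes a point from camera to tool coordinates, whose origin is the TCP and whose axes are the flange's). Camera axes: x right, y down, z forward; pixel columns grow to the right and rows downward; lengths in m; the calibration is good to about 2 mm. A picture is of the moment at which its call begins: read the wrist's pose just before it. camera_info takes no time and is no camera call.
A pose or a line that the arm cannot do raises ctrl.Unreachable and nothing moves.
- ticket.close_job(): hands the job in; it is judged then, once.
Trained networks look in the newest picture that a camera, given by its name, has taken for a name from the list of things; names that differ only in an ending like _2 or _b are one class to them, and where a whole thing is asked for, a point or a joint stands for the part that bears it (a point fixed in the world has none). Each returns a list of dicts, best first, with "p" (0 to 1); they miss things now and then, are a little off and sometimes report something else, mostly with a low value. They report only what shows in the picture. A call takes as long as a camera call. They do not tell look-alikes from the thing itself.
- models.recognise(camera, target): "point" ([column, row] in pixels, amid what is visible of it).
- models.masks_of(camera, target): "mask" (400x640 bool, what is visible of it) and "point" ([column, row] in pixels, amid what is visible of it).
The state is a dict: "time": time; "qpos": joint angles; "qd": joint speeds; "tau": joint torques, N m; "tcp_pos": TCP position; "eef_rot": TCP orientation; "contact_force": force on the tool from outside, world axes, zero at the start; "wrist_torque": the same for the moment, N m; "width": finger opening in m; "gripper_force": force on a finger pad.
Only numpy, scipy, OpenCV 4.12 (cv2) and the standard library are available. Lean on these libraries where they do the work, as an engineer would, in place of code of your own. Each camera call takes 0.05 s, during which the arm holds its last target. There are 200 camera calls.

## Working session

There is one attempt and no reset: what is moved stays moved. The work goes in short steps, each a Python script; the robot and the scene stay as the last script left them, time stands still between calls to the robot, and variables do not carry over. Pictures are saved under pics/ and viewed, at most 10 in all, crops included, and the job is handed in when it is done.

```bash
mkdir -p pics; cat > h.py <<'E'
import numpy as np, cv2
from station import ctrl, get_state, vision, ticket, models
def cam(name):
    c=vision.camera_info(name); return c
def pts(name,d,uv,pose=None):
    c=vision.camera_info(name);K=np.array(c["mtx"]);uv=np.atleast_2d(uv).astype(int)
    z=d[uv[:,1],uv[:,0]]
    P=np.c_[(uv[:,0]-K[0,2])/K[0,0]*z,(uv[:,1]-K[1,2])/K[1,1]*z,z]
    if name!="wrist": return (P-np.ravel(c["t"]))@np.array(c["R"])
    H=np.array(c["hand_eye"]);P=P@H[:3,:3].T+H[:3,3]
    from scipy.spatial.transform import Rotation as R
    p,q=pose; return P@R.from_quat(np.roll(q,-1)).as_matrix().T+p
E
python3 - <<'E'
from h import *
s=get_state();print(s)
print(ctrl.pinch_z)
for n in ["scene","side"]:
    im,d=vision.grab_frame(n);cv2.imwrite(f"pics/{n}0.png",im)
    for t in ["dispenser","release_button","small_carton","pusher"]:
        for m in models.masks_of(n,t)[:3]:
            v,u=np.nonzero(m["mask"]&(d>0))
            if len(u)==0: continue
            P=pts(n,d,np.c_[u,v]);print(n,t,round(m["p"],2),m["point"],np.median(P,0).round(3),P.min(0).round(3),P.max(0).round(3))
E
```

```text
{'time': 0.0, 'qpos': array([-1.12254969,  0.50835668, -0.23750222,  1.50118643,  0.12567062,
        1.14885745, -0.15477667]), 'qd': array([-4.58063741e-04,  4.43893895e-04, -5.75687347e-04,  8.65385534e-04,
       -4.13006519e-05, -2.09355106e-03, -3.26514390e-04]), 'tau': array([ 1.64188987e-04, -6.20578265e+01, -2.18611479e+00, -2.49659908e+01,
        1.30377832e-02,  1.19037135e-02,  1.09074836e-05]), 'tcp_pos': array([0.20994794, 0.58813285, 0.23039867]), 'eef_rot': array([-1.48032012e-04,  1.70528258e-01,  9.85352364e-01, -8.99511670e-04]), 'contact_force': array([0.21512788, 0.22236393, 0.09350184]), 'wrist_torque': array([ 0.04093218, -0.01118236, -0.02464495]), 'gripper_force': 0.0, 'width': 0.08538510202272494}
-0.0187
scene dispenser 0.7 [308.6, 223.0] [0.489 0.081 0.02 ] [ 0.443  0.017 -0.002] [0.639 0.142 0.045]
scene release_button 0.72 [296.1, 223.0] [0.497 0.116 0.037] [0.482 0.049 0.017] [0.523 0.132 0.041]
scene small_carton 0.84 [397.6, 221.2] [ 0.427 -0.05   0.026] [ 0.397 -0.129 -0.003] [ 0.491 -0.02   0.029]
scene small_carton 0.78 [311.2, 197.8] [0.541 0.063
[... 432 characters left out ...]
 0.045]
side release_button 0.61 [320.8, 209.7] [0.556 0.072 0.046] [0.52  0.03  0.022] [0.593 0.087 0.049]
side release_button 0.44 [349.7, 227.3] [0.5   0.124 0.038] [0.488 0.108 0.03 ] [0.512 0.133 0.041]
side small_carton 0.92 [319.3, 208.4] [0.555 0.073 0.046] [0.52  0.033 0.022] [0.591 0.089 0.049]
side small_carton 0.91 [393.7, 256.3] [0.416 0.202 0.025] [ 0.372  0.126 -0.004] [0.455 0.232 0.029]
side small_carton 0.76 [369.5, 188.9] [ 0.436 -0.047  0.024] [ 0.389 -0.15  -0.005] [ 0.474 -0.017  0.03 ]
side pusher 0.47 [296.8, 207.5] [0.604 0.066 0.037] [0.593 0.032 0.023] [0.615 0.077 0.045]
side pusher 0.38 [336.1, 223.5] [0.518 0.086 0.021] [ 0.448 -0.028 -0.002] [0.641 0.143 0.045]
```

View pics/scene1.png

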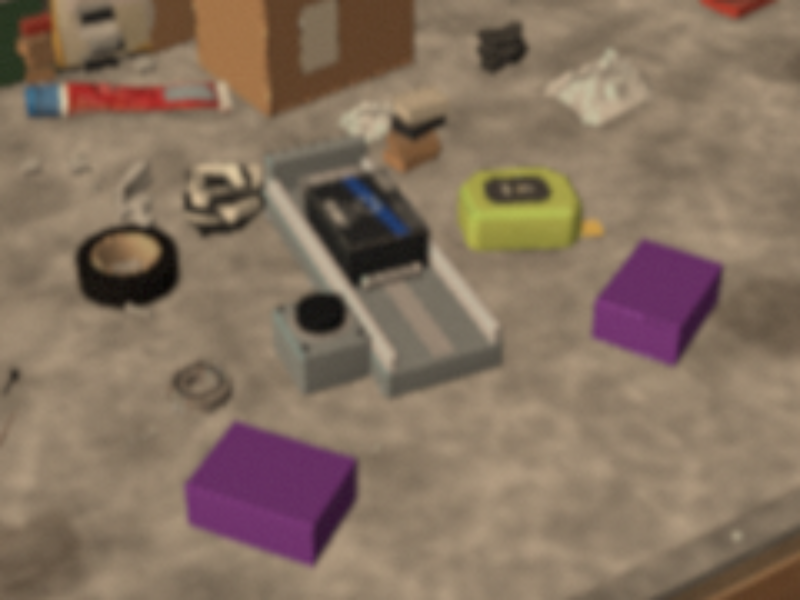

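View pics/side0.png

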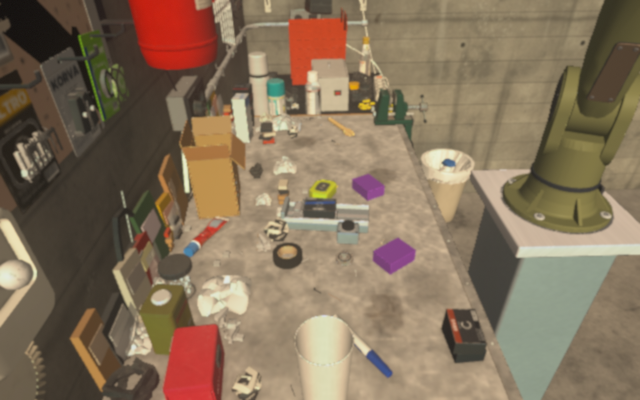

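```bash
cat >> h.py <<'E'
from scipy.spatial.transform import Rotation as R
def target(org,psi,th=25,s=.008,w=-.008,tilt=2.5):
    """xy of tool midpoint and orientation; angles in degrees"""
    t=np.radians(th);u=np.array([np.sin(t),np.cos(t)]);v=np.array([np.cos(t),-np.sin(t)])
    m=np.array([-.032,.054])+(s-.0425)*u+w*v
    a=np.radians(psi);m=np.array([[np.cos(a),-np.sin(a)],[np.sin(a),np.cos(a)]])@m+org
    b=np.radians(90-th+psi);c=np.radians(tilt)
    y=np.array([np.cos(b)*np.cos(c),np.sin(b)*np.cos(c),-np.sin(c)])   # button finger (tool +y) lower
    x=np.cross(y,[0,0,-1.]);x/=np.linalg.norm(x)
    q=R.from_matrix(np.c_[x,y,np.cross(x,y)]).as_quat()
    return m,np.roll(q,1)
E
python3 - <<'E'
from h import *
m,q=target(np.array([.5223,.0624]),-7); print(m,q)
ctrl.movep([*m,.15],q)
s=get_state();print(s["time"],s["tcp_pos"],s["qpos"].round(2),s["contact_force"])
pose=(s["tcp_pos"],s["eef_rot"])
im,d=vision.grab_frame("wrist");cv2.imwrite("pics/w0.png",im)
for t,lo in [("small_carton",.044),("release_button",.036)]:
    for r in models.masks_of("wrist",t)[:3]:
        v,u=np.nonzero(r["mask"]&(d>0)); P=pts("wrist",d,np.c_[u,v],pose)
        P=P[(P[:,2]>lo)&(P[:,2]<.06)]
        if len(P)>20: print(t,r["p"],r["point"],len(P),cv2.minAreaRect((P[:,:2]*1000).astype(np.float32)),P.mean(0).round(4))
E
```

```text
[0.47205287 0.09487901] [-0.006013    0.27557176  0.96103294 -0.02096981]
2.8333 [0.47218961 0.09622067 0.15009492] [-0.27  0.39 -0.    1.96  0.04  0.82  0.71] [ 0.72933195 -0.53503371  0.43180828]
small_carton 0.76 [339.3, 299.4] 4384 ((558.6497192382812, 56.63990783691406), (50.4553337097168, 71.64083862304688), 83.29580688476562) [0.5556 0.058  0.0483]
release_button 0.92 [364.6, 212.9] 931 ((499.8658142089844, 117.9432601928711), (26.92719268798828, 27.035171508789062), 3.7300307750701904) [0.4994 0.1181 0.0401]
```

View pics/w0.png

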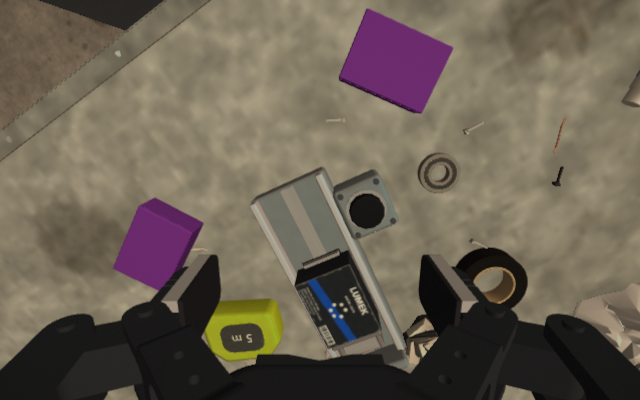

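```bash
python3 - <<'E'
from h import *
m,q=target(np.array([.5238,.0612]),-7); 
ctrl.movep([*m,.08],q); ctrl.movel([*m,.040],max_speed=.05); ctrl.pause(.3)
s=get_state();print(s["time"],m,s["tcp_pos"],s["contact_force"],q,s["eef_rot"])
im,d=vision.grab_frame("wrist");cv2.imwrite("pics/w1.png",im)
im,d=vision.grab_frame("scene");cv2.imwrite("pics/s2.png",cv2.resize(im[150:270,220:380],(800,600)))
im,d=vision.grab_frame("side");cv2.imwrite("pics/d2.png",cv2.resize(im[150:270,260:420],(800,600)))
E
```

```text
4.6167 [0.47355287 0.09367901] [0.4736764  0.093709   0.04020461] [-0.50917495  0.39232252  0.10656896] [-0.006013    0.27557176  0.96103294 -0.02096981] [-0.00583099  0.27559335  0.96103026 -0.02086015]
```

View pics/w1.png

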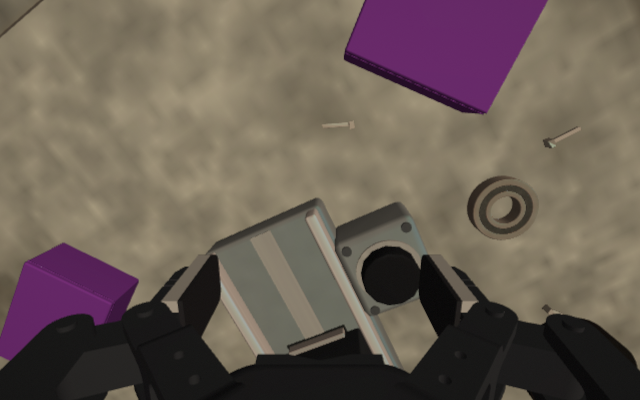

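View pics/d2.png

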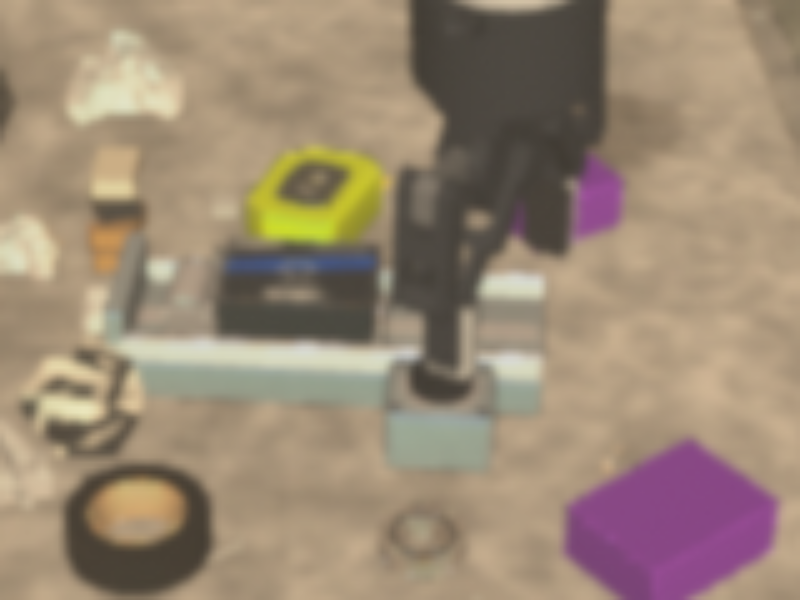

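View pics/s2.png

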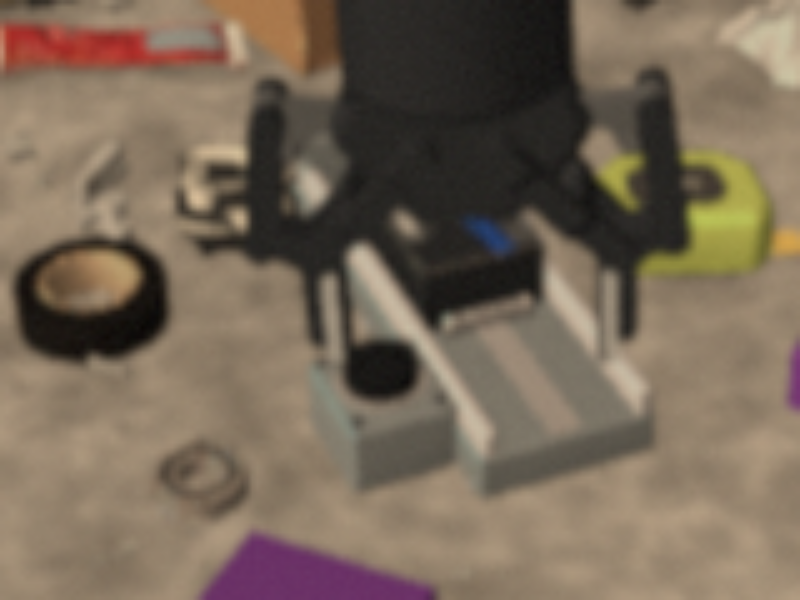

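```bash
python3 - <<'E'
from h import *
s=get_state();pose=(s["tcp_pos"],s["eef_rot"])
im,d=vision.grab_frame("wrist")
a=np.radians(-7);Rd=np.array([[np.cos(a),-np.sin(a)],[np.sin(a),np.cos(a)]])
uu,vv=np.meshgrid(np.arange(640),np.arange(400));ok=d>0
uv=np.c_[uu[ok],vv[ok]];W=pts("wrist",d,uv,pose);T=pts("wrist",d,uv,(np.zeros(3),np.array([1,0,0,0.])))
D=(W[:,:2]-[.5238,.0612])@Rd
D3=np.c_[D,W[:,2]]*1000
# fingertips: tool points near the tips (tool z > -25 mm), |y|>35mm, height>45mm
for sg in (1,-1):
    k=(T[:,1]*sg>.035)&(T[:,1]*sg<.07)&(T[:,2]>-.030)&(T[:,2]<0)&(W[:,2]>.042)
    t=T[k]*1000;print(sg,k.sum(),"tool lo",np.percentile(t,[1,50,99],axis=0).round(1).tolist())
    k2=k&(T[:,2]>-.020);print(" disp tip lo/hi",np.percentile(D3[k2],[1,50,99],axis=0).round(1).tolist() if k2.sum() else 0)
# deck: z 18..22 ; rails z 28..32
k=(abs(D3[:,2]-20)<2)&(abs(D3[:,1])<24)&(D3[:,0]<0)&(D3[:,0]>-110);print("deck",k.sum(),np.percentile(D3[k],[.5,50,99.5],axis=0).round(1).tolist())
k=(abs(D3[:,2]-30)<2)&(abs(D3[:,1])<40)&(D3[:,0]<-40)&(D3[:,0]>-110);print("rails",np.percentile(D3[k],[.5,50,99.5],axis=0).round(1).tolist())
for x in (-70,-60,-50,-40):
    for lo,hi in((-40,0),(20,35)):
        kk=k&(abs(D3[:,0]-x)<4)&(D3[:,1]>lo)&(D3[:,1]<hi)
        if kk.sum()>5: print(x,lo,np.percentile(D3[kk][:,1],[3,50,97]).round(1))
E
```

```text
1 1044 tool lo [[-10.6, 42.5, -29.9], [5.9, 43.1, -23.5], [11.4, 56.0, -13.9]]
 disp tip lo/hi [[-45.2, 61.2, 51.4], [-37.1, 66.6, 55.7], [-25.6, 76.6, 58.1]]
-1 1041 tool lo [[-10.8, -55.6, -29.9], [5.7, -42.6, -23.5], [11.4, -42.0, -13.9]]
 disp tip lo/hi [[-83.8, -16.6, 55.3], [-73.4, -11.2, 59.4], [-61.6, -7.1, 62.0]]
deck 10321 [[-72.6, -23.7, 18.4], [-39.6, 0.9, 20.3], [-1.4, 23.8, 21.8]]
rails [[-71.9, -33.3, 28.0], [-50.4, 29.4, 30.0], [-40.1, 39.8, 31.7]]
-70 20 [26.6 29.3 32. ]
-60 -40 [-29.1 -28.1 -27.2]
-60 20 [26.6 29.4 31.9]
-50 -40 [-33.1 -29.6 -27.6]
-50 20 [26.6 30.2 34.7]
-40 -40 [-33.3 -30.1 -27.8]
-40 20 [26.6 30.4 34.7]
```

```bash
python3 - <<'E'
from h import *
m,q=target(np.array([.5258,.0609]),-7,th=24,w=-.006)
ctrl.movep([*m,.040],q); ctrl.pause(.2)
f0=get_state()["contact_force"]; z=.030
ctrl.movel([*m,z],max_speed=.04)
while z>.017:
    s=get_state();f=s["contact_force"]-f0
    print(round(s["time"],2),z,s["tcp_pos"].round(4),f.round(1))
    if f[2]>9 and z<.0225: break
    z-=.001; ctrl.movel([*m,z],max_speed=.03)
for _ in range(4):
    ctrl.pause(.5);s=get_state();print(round(s["time"],2),s["tcp_pos"].round(4),(s["contact_force"]-f0).round(1))
for n in("scene","side"):
    im,d=vision.grab_frame(n);cv2.imwrite(f"pics/{n}3.png",cv2.resize(im[150:270,220:420],(800,480)))
s=get_state();pose=(s["tcp_pos"],s["eef_rot"])
im,d=vision.grab_frame("wrist");cv2.imwrite("pics/w3.png",im)
E
```

```text
5.67 0.03 [0.4774 0.0919 0.0296] [0.2 0.9 1.2]
5.92 0.028999999999999998 [0.4777 0.0919 0.029 ] [-0.   0.9  0.6]
6.17 0.027999999999999997 [0.4778 0.0919 0.0281] [-0.4  0.8  2.9]
6.42 0.026999999999999996 [0.4777 0.0919 0.027 ] [-0.7  1.2  3.6]
6.67 0.025999999999999995 [0.4778 0.0919 0.026 ] [-0.1 -0.2  4.1]
6.92 0.024999999999999994 [0.4778 0.0919 0.0249] [-0.   0.4  2.9]
7.17 0.023999999999999994 [0.4777 0.0919 0.0239] [-0.5  0.9  3.3]
7.42 0.022999999999999993 [0.4778 0.0919 0.0229] [-0.5  0.8  4.1]
7.67 0.021999999999999992 [0.4778 0.0919 0.022 ] [-0.7 -0.2  3.3]
7.92 0.02099999999999999 [0.4778 0.0919 0.021 ] [-0.5  0.7  3.6]
8.17 0.01999999999999999 [0.4778 0.092  0.0204] [-2.4  0.1 10.4]
8.67 [0.4779 0.092  0.0205] [-1.3 -0.3 10.3]
9.17 [0.4778 0.092  0.0204] [-2.1  0.8 10.2]
9.67 [0.4777 0.092  0.0204] [-2.7 -1.  10.8]
10.17 [0.4777 0.092  0.0204] [-2.7 -0.1 11.1]
```

View pics/w3.png

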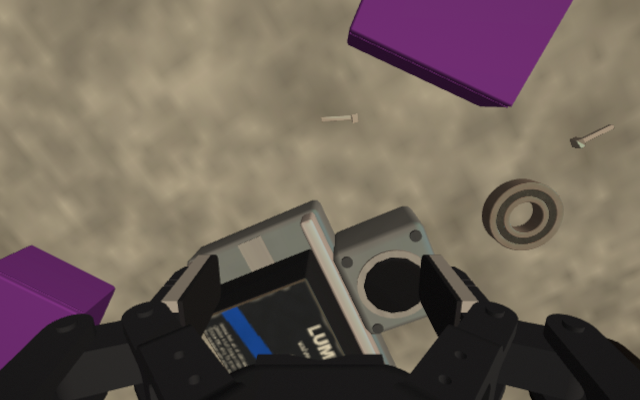

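View pics/scene3.png

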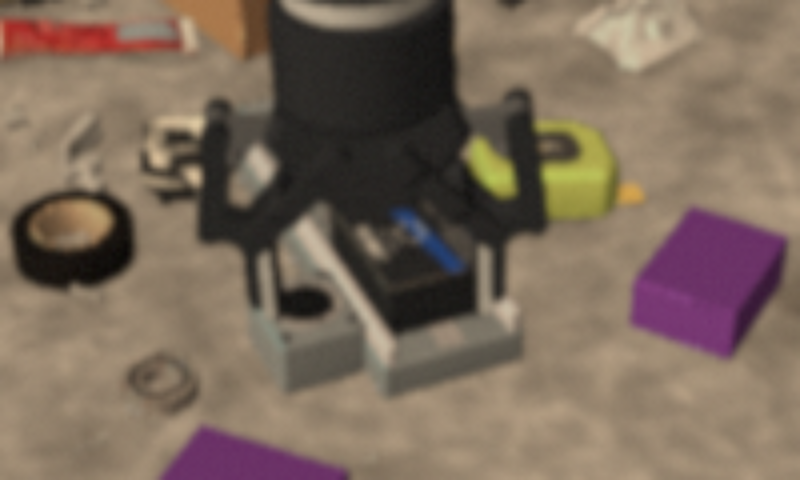

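The wrist picture shows the carton's front edge (about (220,310) to (310,250)) stopped against the left finger, with deck still free in front of it. The right finger holds the button down at (390,285). I'll check that the carton is at rest, then hand in.

```bash
python3 - <<'E'
from h import *
a=np.radians(-7);Rd=np.array([[np.cos(a),-np.sin(a)],[np.sin(a),np.cos(a)]])
good=[]
for i in range(3):
    s=get_state();pose=(s["tcp_pos"],s["eef_rot"])
    im,d=vision.grab_frame("wrist");v,u=np.nonzero(d>0);W=pts("wrist",d,np.c_[u,v],pose)
    D=(W[:,:2]-[.5258,.0609])@Rd*1000
    def top(lo,hi): 
        k=(abs(W[:,2]-.048)<.004)&(D[:,1]>lo)&(D[:,1]<hi)&(D[:,0]>-100); return np.percentile(D[k][:,0],1).round(1),np.median(W[k][:,2]).round(4)
    r=(top(-8,2),top(8,20));good.append(r[1][0]);print(s["time"],r,s["contact_force"].round(1))
    if i<2: ctrl.pause(1)
if np.ptp(good)<.7 and min(good)>-72: print(ticket.close_job())
E
```

```text
10.3167 ((np.float64(-58.9), np.float64(0.0484)), (np.float64(-59.0), np.float64(0.0484))) [-1.1  1.1  8.9]
11.3667 ((np.float64(-59.0), np.float64(0.0484)), (np.float64(-59.0), np.float64(0.0484))) [-2.2  0.2  9.2]
12.4167 ((np.float64(-59.0), np.float64(0.0484)), (np.float64(-59.0), np.float64(0.0484))) [-1.6  0.4  9.5]
the job is handed in; nothing more can be done
None
```

I handed the job in at about 12.4 s: one finger holds the button fully down, and the other stops the carton flat and at rest, its front edge at about x = -59 mm, 16 mm short of the open end.

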